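# Set the polariser ring to the red index and clamp it

### The arm

A 6-joint arm with a two-finger parallel gripper is mounted at the origin on a cart in front of the work surface, level with it; the furniture and walls round the work are solid. World frame = base frame: x ahead of the robot, y to its left, z up, the work surface at z = 0. Lengths are in m, angles in degrees, forces in N, time in s.
With the tool pointing down it reaches from about 0.4 to 0.825 m from the base axis. Payload 7 kg.
Tool frame: the origin (TCP) lies at the very end of the fingers, on their centre line; the grasp point (between the pads) lies 19 mm behind it (r.hold_point_z is the distance from the TCP to the grasp point, in m); x points along the fingers, y is the direction in which the jaws open and shut, and the axes are right-handed (so a half turn about x gives the same grasp; the last joint's range is limited). The gripper opens to 88 mm and grips with 3 to 60 N. Pads are 19 mm wide; open, the fingers measure 130 mm over their backs; the gripper's body (78 mm by 193 mm) begins 47 mm behind the grasp point.
Start: joints at [-57.863, 20.546, 0.682, 0, -70.136, -16.507], TCP at [0.182, -0.65, 0.227] pointing down, gripper open.
Joint ranges: [-176.03, 176.03], [-82.01, 121.73], [-58.28, 71.71], [-173.87, 95.51], [-174.79, -0.11], [-173.66, 173.66]. Speed limits (degrees/s): [136.94, 136.94, 172.46, 180, 180, 180].

### API

Orientations are given as [roll, pitch, yaw] about the fixed x, y, z axes, in that order (R = Rz(yaw) Ry(pitch) Rx(roll)).
In Python, from plant import r gives the robot as it stands. The module is installed in compiled form; this text tells all that it offers.
- The arm moves only by the shell command python3 -m creep 'ROWS' [FORCE]. ROWS is JSON, a list of rows, each a list of 7 numbers: the turn, a rotation vector about the tool's x, y, z in rad, then the shift along the tool's x, y, z in cm, then the opening in per cent of the stroke, from 0 (shut) to 100 (fully open). In form: [[rx, ry, rz, x, y, z, fingers], ...]. A call has 1 to 8 rows; each row shifts and turns the commanded pose from where the row before left it, along the tool's axes as they then stand; what a row does not reach is not made up. A row lasts 1/10 s, in which the tool goes at most 50 mm and 8.59 degrees, less where a joint would pass 70% of its speed; a pose out of reach is approached as far as the arm can. A call is refused whole if a number of a shift passes 5 or a number of a turn 0.15, either way. A call with a gripper value outside its range is refused whole. The fingers move at their own pace and stop on an object; FORCE is the grip in N (left out, the last holds). Time passes only in rows, so rows that do not move let the fingers close. It gives the time, the measured TCP pose, the force and the opening at its end, in the units of the state.
- r.get_state(): the state, without advancing time (a new reading comes with each control period).
- r.capture(name): name is "scene" or "top" or "wrist"; returns (picture, depth): 400x640x3 uint8, blue, green, red; 400x640 float32, m along the optical axis (not along the pixel's ray), 0 where there is no reading.
- r.camera_info(name): a dict with "fovy" (degrees; the focal length in pixels is half the picture's height over the tangent of half this angle, whatever the lens; pixels are square), "cx", "cy" (the principal point, pixels), "camera_from_world" (4x4, takes a point from world to camera coordinates). Camera axes: x right, y down, z forward; pixel columns grow to the right and rows downward; lengths in m; the calibration is good to about 2 mm. A picture is of the moment at which its call begins: read the wrist's pose just before it. camera_info takes no time and is no camera call; for the wrist camera it gives the pose at the moment of the call.
- r.close_job(): hands the job in, once; it reports no verdict.
Trained networks look in the newest picture that a camera, given by its name, has taken for a name from the list of things; names that differ only in an ending like _2 or _b are one class to them, and where a whole thing is asked for, a point or a joint stands for the part that bears it (a point fixed in the world has none). Each returns a list of dicts, best first, with "score" (0 to 1); they miss things now and then, are a little off and sometimes report something else, mostly with a low value. They report only what shows in the picture. A call takes as long as a camera call. They do not tell look-alikes from the thing itself.
- r.look_for(query, camera): "rect" ([left, top, right, bottom] in pixels, round what is visible of it).
- r.masks_of(query, camera): "pixels" (400x640 bool, what is visible of it) and "rect" ([left, top, right, bottom] in pixels, round what is visible of it).
The state is a dict: "time_s": time; "joints": joint angles; "qd": joint speeds; "joint_torque": joint torques, N m; "tcp_pos": TCP position; "eef_rot": TCP orientation; "contact_force": force on the tool from outside, world axes, zero at the start; "moment": the same for the moment, N m; "gripper_width": finger opening in m.
Only numpy, scipy, OpenCV 4.12 (cv2) and the standard library are available. Lean on these libraries where they do the work, as an engineer would, in place of code of your own. Each camera call takes 0.05 s, during which the arm holds its last target. There are 200 camera calls.

### The job

On the small polarised-light viewing stand, push the black upright post of the ring's lever round its arc until the lever points at the red index on the scale, then push the orange post of the clamp lever round as far as it goes, to its locked stop. Only push, gently, with the tips or outside of the fingers: do not take either post between the fingers, lift nothing, and leave the red index, the dish on the stage and everything else on the bench where they are.

Things in the scene. Friction and masses are not known exactly. Their poses are not given: they have to be found in the camera images.
- polariser_base: Viewing stand, fixed: round grey base 156 mm across, 30 mm high, white scale on top (marks every 10 degrees), raised stage (80 mm across, top z = 44 mm) in the middle. Origin: centre of the underside, on the ring's vertical axis. Its own -x points to the middle of the scale (front), -y to the ear with the clamp lever, whose vertical pivot is at (0, -118, 36) mm in this frame.
- polariser_ring (a joint): Angle of the dark ring with its lever about the vertical axis through the stand's origin, rad. 0: lever points along the stand's own -x; positive is counter-clockwise from above. Stops at -1.0 and 1.0; starts between -0.95 and -0.6. It needs about 1 N at the post to move slowly (friction, damping), and stays where it is left.
- lever_post (a point): Middle (z = 60 mm) of the black upright post at the end of the ring's aluminium lever: 15 mm in diameter, z = 34 to 86 mm above the bench, 110 mm from the ring's axis. Its own x axis points along the lever toward the ring's axis. The lever bar (7 mm wide, z = 37 to 41 mm) passes over the scale and the red index without touching it.
- red_index (a joint): Angle at which the red index stands, rad, same axis, zero and sense as polariser_ring: the ring's lever points at the index when the two values are equal. It differs from run to run (-0.1 to 0.6) and is clamped with very stiff friction; do not shift it.
- index_mark (a point): Red index tab, 10 mm wide, on the rim of the base with a red line on the scale; this point lies on its top, 82 mm from the ring's axis, z = 33 mm. Its own x axis points toward the ring's axis.
- clamp_lever (a joint): Angle of the clamp lever about its vertical pivot, rad. 0: open, arm pointing 110 degrees clockwise (from above) from the stand's own +x; grows counter-clockwise from above, the post moving away from the stand's front. Locked at the stop, 1.3; starts between 0 and 0.25. Needs about 1 N at the post, stays where left. The clamp does not brake the ring in this model.
- clamp_post (a point): Middle of the orange upright post at the end of the clamp lever: 15 mm in diameter, z = 36 to 86 mm above the bench, its axis 55 mm from the clamp's pivot; this point is at z = 60 mm.
- dish: Round petri dish with lid, 61 mm across, 15 mm high, standing loose on the stage (its top at z = 59 mm). Origin: centre of its underside. Leave it there.
- jar_teal: Bystander: sample jar with teal lid, 59 mm across, 65 mm high, behind the stand. Origin: centre of the underside.
- beaker: Bystander: clear beaker, 62 x 69 mm, 80 mm high, at the back left. Origin: centre of the underside.
- green_box: Bystander: green slide box, 68 x 96 x 34 mm, in front of the sink. Origin: centre of the underside.
- lab_spatula: Bystander: lab spatula lying flat at the front edge, 184 x 16 x 8 mm, long along its own x. Origin: centre of the underside.
- lab_tweezers: Bystander: steel tweezers lying flat at the front edge, 136 x 16 x 9 mm, long along its own x. Origin: centre of the underside.
- bench_brush: Bystander: scrubbing brush with beige handle, 30 x 86 x 55 mm, at the back behind the sink's left corner. Origin: centre of the underside.
Mind the look-alikes: they are no part of the job. Leave any blue, brown or yellow look-alike of the dish alone.

How it is judged (in metres and radians):
On the way, in this order (a step that is already met when the one before it is completed fails the run):
1. the ring's lever points at the red index (within 0.06 rad) (angle between the x axis of lever_post and the x axis of index_mark, either way round below 0.06 rad), for 0.3 s.
2. the clamp lever is pushed to its locked stop (beyond 1.2 rad) (value of joint clamp_lever above 1.2 rad), for 0.2 s.
At the end, for the whole second after the job is handed in: The ring's lever points at the red index within 0.06 rad (3.4 degrees, about 6.5 mm at the post) and rests there, the clamp lever stands beyond 1.2 rad (stop at 1.3), and the dish still lies flat on the stage (angle between the x axis of lever_post and the x axis of index_mark, either way round below 0.06 rad and value of joint clamp_lever above 1.2 rad and velocity of joint polariser_ring between -0.02 and 0.02 rad/s and horizontal distance between dish and polariser_base below 0.02 m and z of dish in the frame of polariser_base below 0.047 m); the robot touches nothing.
It fails at once if a post is grasped: the grasp point between the fingers comes within 8 mm of the post's axis at the post's height (height (world z) of the grasp point below 0.095 m and (horizontal distance between the grasp point and lever_post below 0.008 m or horizontal distance between the grasp point and clamp_post below 0.008 m)).
It fails at once if the red index is shifted by more than 4 mm (distance of index_mark from where it was at the start of the episode above 0.004 m).
It fails at once if a lever is pushed or squeezed with more than 25 N (contact force between the fingers and polariser_ring above 25 N or contact force between the fingers and clamp_lever above 25 N).
It fails at once if the dish on the stage is lifted or shifted by more than 12 mm (distance of dish from where it was at the start of the episode above 0.012 m).
It fails at once if another thing on the bench is lifted, carried or shoved by more than 20 mm (distance of any of jar_teal, beaker, green_box, lab_spatula, lab_tweezers, bench_brush from where it was at the start of the episode above 0.02 m).
It also fails if it takes over 61 s, if anything falls off the work surface, if the arm or the gripper's body presses on something with over 40 N, if the wrist force passes 120 N, or if a joint passes its speed limit or range.

## Working session

There is one attempt and no reset: what is moved stays moved. The work goes in short steps, Python scripts to look and compute and a shell command to move; the robot and the scene stay as the last step left them, time stands still between calls to the robot, and variables do not carry over. Pictures are saved under pics/ and viewed, about 8 in all and at most 12, crops included, and the job is handed in when it is done.

```bash
mkdir -p pics; cat > h.py <<'E'
import numpy as np, cv2
from plant import r
def K(n):
    c=r.camera_info(n); f=200/np.tan(np.radians(c['fovy'])/2); return c,f
def unproj(n,u,v,z):
    c,f=K(n); T=np.linalg.inv(c['camera_from_world']); d=T[:3,:3]@np.array([(u-c['cx'])/f,(v-c['cy'])/f,1]); o=T[:3,3]
    return o+d*(z-o[2])/d[2]
def cloud(n,d):
    c,f=K(n); T=np.linalg.inv(c['camera_from_world']); v,u=np.mgrid[:400,:640]
    P=np.stack([(u-c['cx'])/f*d,(v-c['cy'])/f*d,d],-1); return P@T[:3,:3].T+T[:3,3]
def st():
    s=r.get_state(); print({k:np.round(s[k],3).tolist() for k in ('time_s','tcp_pos','eef_rot','contact_force','gripper_width','joints')})
E
python3 - <<'E'
from h import *
st()
for n in('scene','top'):
    p,d=r.capture(n); cv2.imwrite(f'pics/{n}0.png',p); np.save(n,d)
    W=cloud(n,d)
    for q in('polariser_base','lever_post','clamp_post','index_mark','dish'):
        for m in r.masks_of(q,n)[:3]:
            k=m['pixels']&(d>0); print(n,q,round(m['score'],2),np.round(m['rect']),np.round(np.median(W[k],0),3) if k.any() else '')
E
```

```text
{'time_s': 0.0, 'tcp_pos': [0.182, -0.65, 0.226], 'eef_rot': [94.78, 89.905, 110.402], 'contact_force': [0.746, 0.541, 0.43], 'gripper_width': 0.087, 'joints': [-57.863, 20.591, 0.633, -0.021, -70.135, -16.508]}
scene polariser_base 0.97 [271. 170. 333. 230.] [0.559 0.136 0.034]
scene lever_post 0.9 [274. 198. 316. 228.] [0.551 0.149 0.042]
scene clamp_post 0.65 [317. 172. 336. 194.] [ 0.593 -0.015  0.049]
scene index_mark 0.7 [278. 199. 318. 227.] [0.546 0.15  0.042]
scene dish 0.71 [243. 244. 263. 260.] [0.547 0.321 0.015]
scene dish 0.63 [351. 198. 363. 212.] [ 0.491 -0.042  0.015]
scene dish 0.53 [348. 212. 368. 225.] [0.435 0.022 0.015]
top polariser_base 0.64 [266. 195. 350. 247.] [0.583 0.093 0.037]
top lever_post 0.94 [267. 195. 312. 244.] [0.573 0.118 0.041]
top clamp_post 0.47 [329. 202. 353. 213.] [ 0.597 -0.019  0.047]
top clamp_post 0.39 [413. 261. 449. 283.] [ 0.39  -0.304  0.033]
top index_mark 0.65 [243. 162. 263. 184.] [0.719 0.229 0.064]
top dish 0.89 [338. 229. 358. 249.] [ 0.497 -0.053  0.014]
top dish 0.58 [216. 221. 240. 236.] [0.551 0.312 0.015]
top dish 0.57 [319. 251. 335. 268.] [0.441 0.015 0.015]
```

View pics/top0.png

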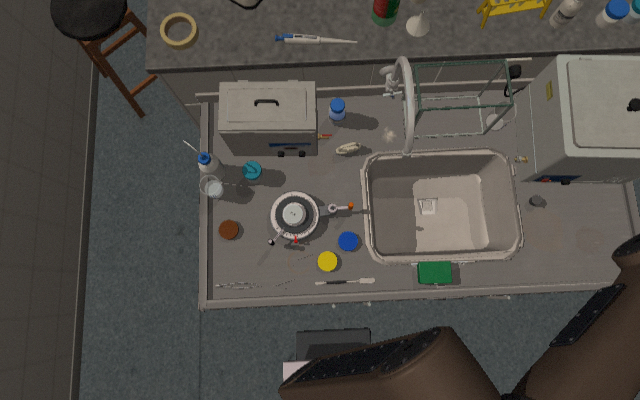

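View pics/scene0.png

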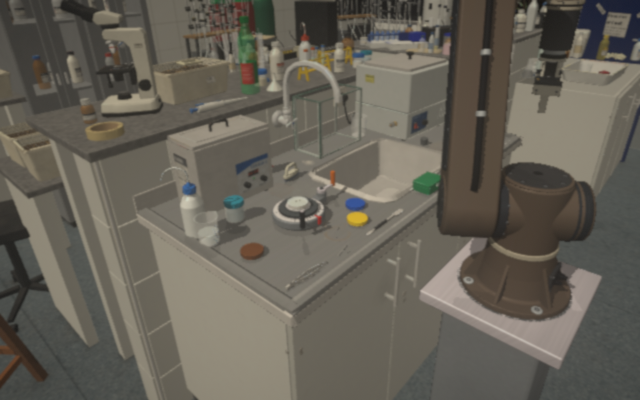

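```bash
python3 - <<'E'
from h import *
from scipy.spatial.transform import Rotation as R
s=r.get_state(); M=R.from_euler('xyz',s['eef_rot'],degrees=True).as_matrix(); print(M.round(3))
c,f=K('wrist'); T=np.linalg.inv(c['camera_from_world']); print('wrist cam in tool',(M.T@(T[:3,3]-s['tcp_pos'])).round(3),'\n',(M.T@T[:3,:3]).round(2),f)
t=np.array([0.52,0.13,0.30]); print('shift tool cm',(M.T@(t-s['tcp_pos'])*100).round(2))
for n,u,v,z in[('stage',295,213,.06),('lever',271,241,.086),('index',295,240,.033),('clamp',350,205,.086)]: print(n,unproj('top',u,v,z).round(3))
W=cloud('top',np.load('top.npy'))
k=(W[...,2]>.1)&(W[...,0]>.35)&(W[...,0]<.75)&(abs(W[...,1])<.45)
print('tall things', [ (np.round(W[k][i],2)).tolist() for i in range(0,k.sum(),max(1,k.sum()//20))])
E
```

```text
[[-0.    -0.269  0.963]
 [-0.     0.963  0.269]
 [-1.    -0.    -0.   ]]
wrist cam in tool [-0.157  0.    -0.082] 
 [[-0.   -0.3   0.95]
 [ 1.   -0.    0.  ]
 [ 0.    0.95  0.3 ]] 276.47908195190325
shift tool cm [-7.34 66.01 53.59]
stage [0.583 0.103 0.06 ]
lever [0.499 0.174 0.086]
index [0.505 0.107 0.033]
clamp [ 0.594 -0.062  0.086]
tall things [[0.75, -0.2, 0.37], [0.74, -0.2, 0.37], [0.73, -0.2, 0.36], [0.73, -0.19, 0.35], [0.72, -0.19, 0.34], [0.71, -0.2, 0.34], [0.7, -0.2, 0.33], [0.7, -0.19, 0.31], [0.7, -0.19, 0.28], [0.75, 0.36, 0.2], [0.68, -0.21, 0.29], [0.75, 0.36, 0.15], [0.68, -0.19, 0.27], [0.74, 0.35, 0.16], [0.73, 0.37, 0.15], [0.74, 0.33, 0.12], [0.73, 0.34, 0.14], [0.73, 0.36, 0.12], [0.73, 0.38, 0.11], [0.72, 0.37, 0.11], [0.71, 0.34, 0.11]]
```

```bash
python3 -m creep '[[0,0,0,-2,2,1.6,0],[0,0,0,-2,3.4,2.8,0],[0,0,0,-2,3.4,2.8,0],[0,0,0,-1.3,3.6,3,0],[0,0,0,0,3.7,3,0],[0,0,0,0,3.7,3,0],[0,0,0,0,3.7,3,0],[0,0,0,0,3.7,3,0]]' 10; python3 -m creep '[[0,0,0,0,3.7,3,0],[0,0,0,0,3.7,3,0],[0,0,0,0,3.7,3,0],[0,0,0,0,3.7,3,0],[0,0,0,0,3.7,3,0],[0,0,0,0,3.7,3,0],[0,0,0,0,3.7,3,0],[0,0,0,0,3.7,3,0]]'; python3 -m creep '[[0,0,0,0,3.7,3,0],[0,0,0,0,3.7,3,0],[0,0,0,0,1.7,1.4,0],[0,0,0,0,0,0,0],[0,0,0,0,0,0,0]]'
python3 - <<'E'
from h import *
st(); c=r.camera_info('wrist'); p,d=r.capture('wrist'); cv2.imwrite('pics/w1.png',p); np.savez('w1',p=p,d=d,T=c['camera_from_world'],cx=c['cx'],cy=c['cy'])
E
```

```text
time_s: 1.4
tcp_pos: [0.3226, -0.3266, 0.2999]
eef_rot: [-38.1, 89.9, -22.5]
contact_force: [1.8, 0.2, 0.6]
gripper_width: 0.0288
time_s: 2.2
tcp_pos: [0.474, 0.0235, 0.3001]
eef_rot: [7.9, 89.9, 23.6]
contact_force: [1.6, 0.2, 0.0]
gripper_width: 0.0006
time_s: 2.7
tcp_pos: [0.5203, 0.1291, 0.2992]
eef_rot: [-164.6, 89.9, -148.9]
contact_force: [0.4, 0.9, -0.1]
gripper_width: 0.0004
{'time_s': 2.7, 'tcp_pos': [0.52, 0.129, 0.299], 'eef_rot': [-164.617, 89.946, -148.944], 'contact_force': [0.432, 0.915, -0.137], 'gripper_width': 0.0, 'joints': [34.898, 5.083, -10.013, -0.004, -74.957, -109.223]}
```

View pics/w1.png

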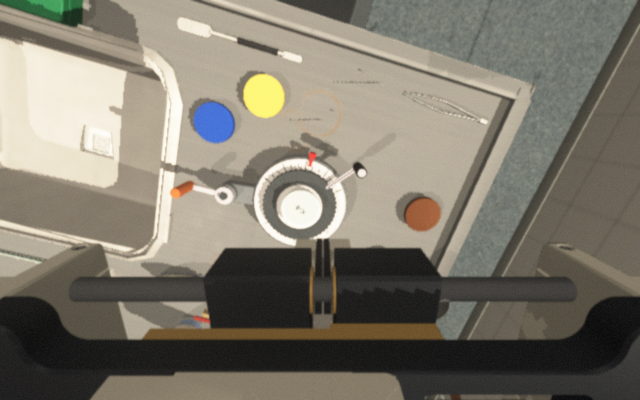

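```bash
cat > meas.py <<'E'
from h import *
from scipy.optimize import least_squares
def meas(p,W):
    h=cv2.cvtColor(p,cv2.COLOR_BGR2HSV).astype(int); z=W[...,2]
    near=lambda c,rr: np.hypot(W[...,0]-c[0],W[...,1]-c[1])<rr
    b=near((.583,.103),.09)&(z>.024)&(z<.034)&(h[...,1]<60)&(h[...,2]>120)
    P=W[b][:,:2]
    # outer rim: farthest point per angular bin
    c=np.array([.583,.103])
    for _ in range(5):
        a=np.arctan2(*(P-c).T[::-1]); rr=np.hypot(*(P-c).T); bins=np.digitize(a,np.linspace(-np.pi,np.pi,73))
        E=np.array([P[bins==i][np.argmax(rr[bins==i])] for i in set(bins) if (bins==i).sum()>3])
        c=least_squares(lambda q:np.hypot(*(E-q[:2]).T)-.078,c,loss='soft_l1',f_scale=.002).x
    print('base',c.round(4),len(E),'resid',np.median(abs(np.hypot(*(E-c).T)-.078)).round(4))
    out={'base':c}
    for n,m in(('lever',near(c,.14)&~near(c,.085)&(z>.076)&(z<.095)&(W[...,1]>c[1]-.08)),
               ('clamp',near((.594,-.06),.09)&(z>.076)&(z<.095)),
               ('index',near(c,.1)&(z>.022)&(z<.042)&((h[...,0]<8)|(h[...,0]>172))&(h[...,1]>150)&(h[...,2]>80))):
        Q=W[m]; v,u=np.nonzero(m)
        if len(Q): out[n]=Q.mean(0); print(n,len(Q),out[n].round(4),'px',u.mean().round(1),v.mean().round(1),'r',np.hypot(*(out[n][:2]-c)).round(4),'az',np.degrees(np.arctan2(*(out[n][:2]-c)[::-1])).round(2),'std',Q.std(0).round(4))
    return out
E
cat > t.py <<'E'
from meas import *
f=np.load('w1.npz'); d=f['d'];p=f['p']; fl=K('wrist')[1]; T=np.linalg.inv(f['T']); v,u=np.mgrid[:400,:640]
W=np.stack([(u-f['cx'])/fl*d,(v-f['cy'])/fl*d,d],-1)@T[:3,:3].T+T[:3,3]
meas(p,W)
for x,y in((300,205),(362,172),(312,158),(180,188),(224,193)): print(x,y,W[y,x].round(3),p[y,x])
cv2.imwrite('pics/w1c.png',cv2.resize(p[130:270,150:400],None,fx=3.2,fy=3.2,interpolation=cv2.INTER_CUBIC))
E
python3 t.py
```

```text
base [0.5836 0.1084] 67 resid 0.0015
lever 99 [0.4979 0.1778 0.0848] px 361.1 172.2 r 0.1103 az 141.0 std [0.0037 0.0039 0.0021]
clamp 118 [ 0.5952 -0.0619  0.0833] px 176.2 192.5 r 0.1707 az -86.12 std [0.0039 0.0039 0.0027]
index 46 [0.5036 0.1077 0.032 ] px 311.7 156.8 r 0.08 az -179.5 std [0.0042 0.0024 0.002 ]
300 205 [0.575 0.109 0.058] [237 246 247]
362 172 [0.497 0.179 0.087] [235 242 249]
312 158 [0.505 0.109 0.033] [ 73  83 244]
180 188 [ 0.59  -0.061  0.076] [ 46  79 159]
224 193 [ 0.591 -0.007  0.048] [114 123 130]
```

View pics/w1c.png

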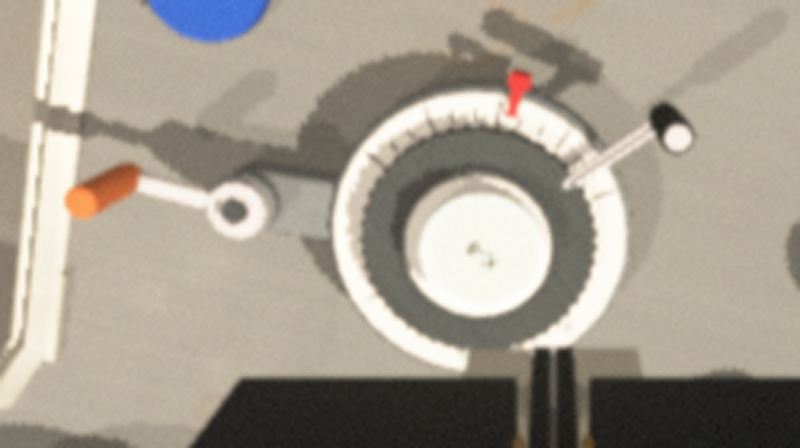

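```bash
python3 -m creep '[[0.122,0,0,0,0,0,0],[0.122,0,0,0,0,0,0],[0.122,0,0,0,0,0,0],[0.122,0,0,0,0,0,0],[0.122,0,0,0,0,0,0],[0,0,0,1,4.1,-1.9,0],[0,0,0,1,4.1,-1.9,0],[0,0,0,3,0,0,0]]'; python3 -m creep '[[0,0,0,4,0,0,0],[0,0,0,4,0,0,0],[0,0,0,4,0,0,0],[0,0,0,3,0,0,0],[0,0,0,2,0,0,0],[0,0,0,2.4,0,0,0],[0,0,0,0,0,0,0],[0,0,0,0,0,0,0]]'
cat > s.py <<'E'
from h import *
from scipy.spatial.transform import Rotation as R
import sys
s=r.get_state(); M=R.from_euler('xyz',s['eef_rot'],degrees=True).as_matrix()
print(s['time_s'],np.round(s['tcp_pos'],4),'F',np.round(s['contact_force'],2),'j1,j6',np.round(s['joints'],1)[[0,5]],'yaz',np.degrees(np.arctan2(M[1,1],M[0,1])).round(1))
a=sys.argv[1:]
p=np.array(s['tcp_pos'])
for q in a:
    t=np.array(eval(q)); t=np.r_[t,p[2]] if len(t)==2 else t
    print(q,'shift cm',(M.T@(t-p)*100).round(2)); p=t
E
python3 s.py
```

```text
time_s: 3.55
tcp_pos: [0.5129, 0.222, 0.2519]
eef_rot: [56.2, 89.6, 36.9]
contact_force: [0.4, -0.6, -0.6]
gripper_width: 0.0005
time_s: 4.35
tcp_pos: [0.512, 0.2181, 0.0563]
eef_rot: [-51.7, 90.0, -71.0]
contact_force: [0.5, 0.6, 0.9]
gripper_width: 0.0006
4.35 [0.512  0.2181 0.0563] F [0.5  0.61 0.91] j1,j6 [  43.2 -152.6] yaz 70.6
```

```bash
python3 s.py "(.5074,.2047)" "(.5019,.1968)" "(.4969,.1886)" "(.4926,.1800)" "(.4891,.1711)" "(.4864,.1619)" "(.4845,.1525)" "(.4834,.1430)" "(.4831,.1343)"
```

```text
4.35 [0.512  0.2181 0.0563] F [0.5  0.61 0.91] j1,j6 [  43.2 -152.6] yaz 70.6
(.5074,.2047) shift cm [ 0.   -1.42  0.01]
(.5019,.1968) shift cm [ 0.   -0.93 -0.26]
(.4969,.1886) shift cm [ 0.   -0.94 -0.2 ]
(.4926,.1800) shift cm [ 0.   -0.95 -0.12]
(.4891,.1711) shift cm [ 0.   -0.96 -0.04]
(.4864,.1619) shift cm [ 0.   -0.96  0.05]
(.4845,.1525) shift cm [ 0.   -0.95  0.13]
(.4834,.1430) shift cm [ 0.   -0.93  0.21]
(.4831,.1343) shift cm [ 0.   -0.83  0.26]
```

```bash
python3 -m creep '[[0,0,0,0,-0.5,0,0],[0,0,0,0,-0.5,0,0],[0,0,0,0,-0.4,0,0],[0,0,0,0,-0.3,-0.09,0],[0,0,0,0,-0.3,-0.09,0],[0,0,0,0,-0.33,-0.08,0],[0,0,0,0,-0.4,-0.1,0],[0,0,0,0,-0.54,-0.1,0]]'; python3 -m creep '[[0,0,0,0,-0.48,-0.06,0],[0,0,0,0,-0.47,-0.06,0],[0,0,0,0,-0.48,-0.02,0],[0,0,0,0,-0.48,-0.02,0],[0,0,0,0,0,0,0],[0,0,0,0,0,0,0]]'
python3 - <<'E'
from meas import *
st(); p,d=r.capture('wrist'); W=cloud('wrist',d); meas(p,W); cv2.imwrite('pics/w2.png',p)
E
```

```text
time_s: 5.15
tcp_pos: [0.4964, 0.1896, 0.0555]
eef_rot: [99.2, 90.0, 79.9]
contact_force: [-0.6, 2.5, -0.4]
gripper_width: 0.0007
time_s: 5.75
tcp_pos: [0.4887, 0.1718, 0.0556]
eef_rot: [-92.5, 90.0, -111.8]
contact_force: [-0.1, 0.0, 0.5]
gripper_width: 0.0008
{'time_s': 5.75, 'tcp_pos': [0.489, 0.172, 0.056], 'eef_rot': [-92.512, 89.98, -111.841], 'contact_force': [-0.12, 0.028, 0.481], 'gripper_width': 0.001, 'joints': [41.108, 16.314, -31.335, 0.013, -42.369, -150.447]}
base [0.5766 0.1189] 3 resid 0.0002
lever 298 [0.48   0.1756 0.0867] px 322.5 264.1 r 0.112 az 149.6 std [0.0011 0.0028 0.0052]
```

View pics/w2.png

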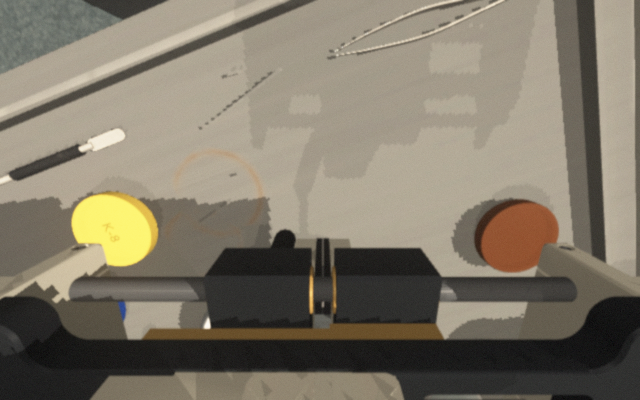

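```bash
python3 -m creep '[[0,0,0,0,-0.48,0.02,0],[0,0,0,0,-0.48,0.03,0],[0,0,0,0,-0.48,0.06,0],[0,0,0,0,-0.47,0.07,0],[0,0,0,0,-0.46,0.1,0],[0,0,0,0,-0.4,0.1,0],[0,0,0,0,-0.3,0.08,0],[0,0,0,0,0,0,0]]'; python3 s.py
python3 - <<'E'
from meas import *
for n in('top','scene'):
    p,d=r.capture(n); cv2.imwrite(f'pics/{n}2.png',cv2.resize(p[180:280,230:370] if n=='top' else p[165:240,250:350],None,fx=4,fy=4,interpolation=cv2.INTER_CUBIC))
    print(n,[(round(m['score'],2),np.round(m['rect'])) for m in r.look_for('lever_post',n)[:2]])
a,b=[cv2.imread(f'pics/{n}2.png') for n in('top','scene')]
b=cv2.copyMakeBorder(b,0,100,0,0,cv2.BORDER_CONSTANT); cv2.imwrite('pics/ab.png',cv2.resize(np.hstack([a,b]),None,fx=.8,fy=.8))
E
```

```text
time_s: 6.6
tcp_pos: [0.4829, 0.1411, 0.0556]
eef_rot: [-112.5, 90.0, -131.8]
contact_force: [0.6, -0.2, -0.1]
gripper_width: 0.0003
6.6 [0.4829 0.1411 0.0556] F [ 0.61 -0.18 -0.1 ] j1,j6 [  38.7 -148.1] yaz 70.7
top [(0.66, array([279., 194., 313., 230.]))]
scene []
```

View pics/ab.png

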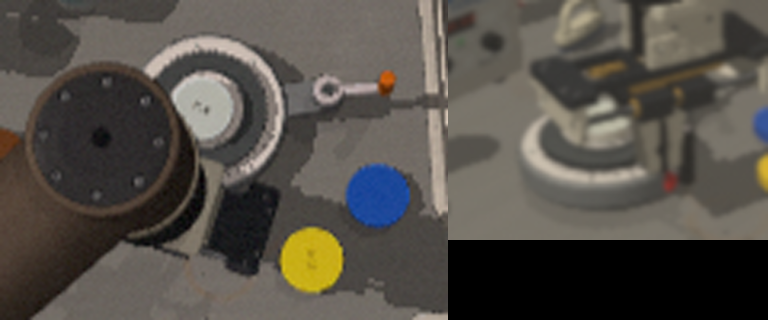

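The post is hidden by the gripper; I back off, rise and measure.

```bash
python3 -m creep '[[0,0,0,0,1,0,0],[0,0,0,0,1,0,0],[0,0,0,-4,1,0,0],[0,0,0,-4.5,0,0,0],[0,0,0,-4.5,0,0,0],[0,0,0,-4.5,0,0,0],[0,0,0,-4,0,2,0],[0,0,0,0,0,2,0]]'; python3 -m creep '[[0,0,0,0,0,2,0],[0,0,0,0,0,0,0],[0,0,0,0,0,0,0]]'; python3 s.py
python3 - <<'E'
from meas import *
p,d=r.capture('wrist'); W=cloud('wrist',d); o=meas(p,W); cv2.imwrite('pics/w3.png',p)
b=np.array([.5836,.1084])
for n in o: print(n, np.degrees(np.arctan2(*(o[n][:2]-b)[::-1])), np.hypot(*(o[n][:2]-b)))
E
```

```text
time_s: 7.6
tcp_pos: [0.5339, 0.1588, 0.2778]
eef_rot: [45.1, 89.3, 26.0]
contact_force: [0.1, 0.5, -1.2]
gripper_width: 0.0006
time_s: 7.9
tcp_pos: [0.5496, 0.1505, 0.27]
eef_rot: [-133.5, 89.9, -152.8]
contact_force: [0.4, -0.2, -0.5]
gripper_width: 0.0006
7.9 [0.5496 0.1505 0.27  ] F [ 0.43 -0.2  -0.53] j1,j6 [  35.  -144.3] yaz 70.7
base [0.5836 0.1084] 64 resid 0.0012
lever 129 [0.4736 0.1184 0.085 ] px 276.1 134.2 r 0.1104 az 174.78 std [0.0036 0.0039 0.002 ]
clamp 120 [ 0.5952 -0.0617  0.083 ] px 190.1 262.1 r 0.1705 az -86.09 std [0.0039 0.004  0.0029]
index 39 [0.5049 0.1066 0.0323] px 282.6 156.0 r 0.0787 az -178.69 std [0.0049 0.0017 0.0011]
base -87.28555211231136 2.3032290290794856e-05
lever 174.79452967887215 0.11042837967677702
clamp -86.09046469955479 0.17047407833660663
index -178.67690427063107 0.07871959019475179
```

View pics/w3.png

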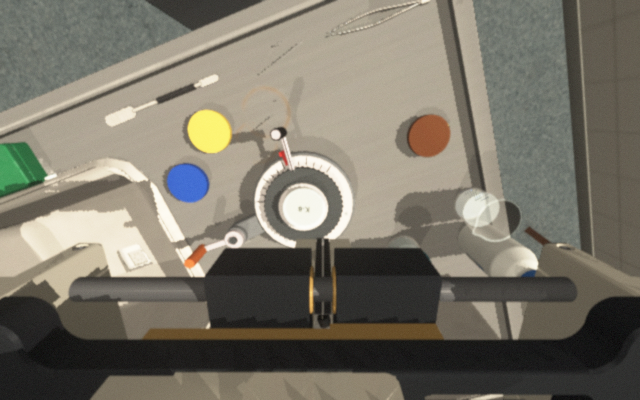

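```bash
python3 s.py "(.493,.172,.27)" "(.493,.172,.056)" "(.4829,.1411,.056)" "(.4826,.1301,.056)"
```

```text
7.95 [0.5493 0.1505 0.2702] F [ 0.35  0.27 -0.39] j1,j6 [  35.  -144.3] yaz 70.7
(.493,.172,.27) shift cm [ 0.02  0.16 -6.02]
(.493,.172,.056) shift cm [2.14e+01 1.00e-02 1.00e-02]
(.4829,.1411,.056) shift cm [ 0.   -3.25  0.07]
(.4826,.1301,.056) shift cm [ 0.   -1.05  0.34]
```

```bash
python3 -m creep '[[0,0,0,0,0.16,-3,0],[0,0,0,0,0,-3,0],[0,0,0,4.4,0,0,0],[0,0,0,4.5,0,0,0],[0,0,0,4.5,0,0,0],[0,0,0,4,0,0,0],[0,0,0,4,0,0,0],[0,0,0,0,0,0,0]]'; python3 -m creep '[[0,0,0,0,-1,0,0],[0,0,0,0,-1,0,0],[0,0,0,0,-0.7,0,0],[0,0,0,0,-0.35,0.05,0],[0,0,0,0,-0.35,0.05,0],[0,0,0,0,-0.35,0.1,0],[0,0,0,0,-0.3,0.1,0],[0,0,0,0,-0.2,0.1,0]]';python3 -m creep '[[0,0,0,0,0,0,0]]'; python3 s.py "(.4826,.1301)"
```

```text
time_s: 8.75
tcp_pos: [0.4898, 0.1697, 0.0522]
eef_rot: [-125.6, 89.5, -144.9]
contact_force: [-0.5, -0.7, 1.0]
gripper_width: -0.0
time_s: 9.55
tcp_pos: [0.4833, 0.1299, 0.0567]
eef_rot: [58.0, 90.0, 38.6]
contact_force: [-0.1, 1.2, 0.8]
gripper_width: 0.0006
time_s: 9.65
tcp_pos: [0.4832, 0.1298, 0.0565]
eef_rot: [-111.0, 90.0, -130.3]
contact_force: [0.3, 0.5, -0.5]
gripper_width: 0.0003
9.65 [0.4832 0.1298 0.0565] F [ 0.31  0.48 -0.48] j1,j6 [  37.6 -146.9] yaz 70.7
(.4826,.1301) shift cm [ 0.    0.01 -0.06]
```

```bash
python3 -m creep '[[0,0,0,0,1,0,0],[0,0,0,0,1.5,0,0],[0,0,0,-4,1.5,0,0],[0,0,0,-4.5,0,0,0],[0,0,0,-4.5,0,0,0],[0,0,0,-4.5,0,0,0],[0,0,0,-4,0,2,0],[0,0,0,0,0,2,0]]'; python3 -m creep '[[0,0,0,0,0,2,0],[0,0,0,0,0,0,0],[0,0,0,0,0,0,0]]'; python3 s.py
python3 - <<'E'
from meas import *
p,d=r.capture('wrist'); W=cloud('wrist',d); o=meas(p,W)
b=np.array([.5836,.1084])
for n in o: print(n, np.degrees(np.arctan2(*(o[n][:2]-b)[::-1])), np.hypot(*(o[n][:2]-b)))
u,v=[int(x) for x in(282,160)]
cv2.imwrite('pics/w4.png',cv2.resize(p[110:250,180:370],None,fx=4,fy=4,interpolation=cv2.INTER_CUBIC))
E
```

```text
time_s: 10.45
tcp_pos: [0.5374, 0.1569, 0.2787]
eef_rot: [44.4, 89.4, 25.2]
contact_force: [0.2, 0.4, -0.3]
gripper_width: 0.0003
time_s: 10.75
tcp_pos: [0.5531, 0.1486, 0.2709]
eef_rot: [-131.2, 89.9, -150.6]
contact_force: [-0.3, -0.0, -0.8]
gripper_width: 0.0007
10.75 [0.5531 0.1486 0.2709] F [-0.33 -0.03 -0.78] j1,j6 [  34.6 -143.9] yaz 70.7
base [0.5835 0.1083] 65 resid 0.0013
lever 129 [0.4733 0.108  0.085 ] px 268.6 133.5 r 0.1102 az -179.83 std [0.0037 0.0038 0.0023]
clamp 113 [ 0.5953 -0.0614  0.0834] px 190.6 259.4 r 0.1702 az -86.04 std [0.0039 0.0037 0.0027]
index 8 [0.5011 0.112  0.0289] px 286.0 149.0 r 0.0825 az 177.43 std [0.0017 0.0007 0.0039]
base -139.51588389177496 0.0001257558303803368
lever -179.78901321016082 0.11026334942509214
clamp -86.07083176470395 0.17024529152620882
index 177.4912552162342 0.082610448255521
```

View pics/w4.png

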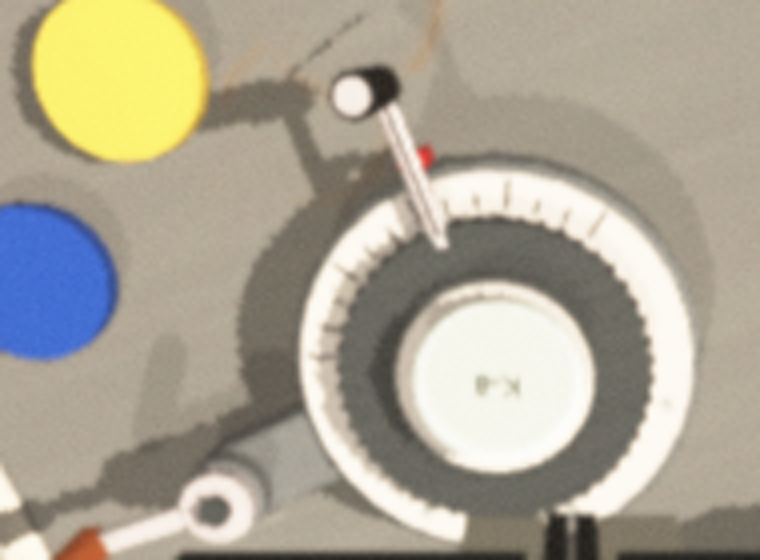

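```bash
python3 - <<'E'
from meas import *
def up(T,cx,cy,fl,u,v,z):
    T=np.linalg.inv(T); D=T[:3,:3]@np.stack([(u-cx)/fl,(v-cy)/fl,np.ones(len(u))]); return (T[:3,3][:,None]+D*(z-T[2,3])/D[2]).T
b=np.array([.5836,.1084]); c,fl=K('wrist')
f=np.load('w1.npz')
p4=r.capture('wrist')[0]; c=r.camera_info('wrist')
for p,T,box in((f['p'],f['T'],(300,325,145,185)),(p4,c['camera_from_world'],(270,295,138,165))):
    q=p.astype(int); m=(q[...,2]-np.maximum(q[...,0],q[...,1])>50); k=np.zeros_like(m); k[box[2]:box[3],box[0]:box[1]]=1
    v,u=np.nonzero(m&k); P=up(T,c['cx'],c['cy'],fl,u,v,.033)[:,:2]-b
    rr=np.hypot(*P.T); lat=np.degrees(np.arctan2(P[:,1],-P[:,0]))
    print(len(u),'index az',180-lat.mean(),'edges',180-lat.max(),180-lat.min(),'r',rr.min(),rr.max())
    for lo,hi in((.05,.072),(.072,.078),(.078,.09)):
        s=(rr>lo)&(rr<hi); print(lo,s.sum(),180-lat[s].mean() if s.any() else '')
E
```

```text
79 index az 180.74429098707253 edges 176.60991466459768 184.92043813933117 r 0.06536696876444698 0.08767236317729618
0.05 15 180.69945961896582
0.072 17 180.69427601367596
0.078 47 180.7766893928032
21 index az 176.99020346905797 edges 174.91424018485444 178.67837751133462 r 0.07900071574159234 0.08642675489551381
0.05 0 
0.072 0 
0.078 21 176.99020346905797
```

```bash
python3 -m creep '[[0.1425,0,0,0,0,0,0],[0.1425,0,0,0,0,0,0],[0.1425,0,0,0,0,0,0],[0.1425,0,0,0,0,0,0],[0,0,0,0,-2.86,3.8,0],[0,0,0,0,-2.86,3.8,0],[0,0,0,0,-2.86,3.8,0],[0,0,0,0,-2.86,3.8,0]]'; python3 -m creep '[[0,0,0,0,-2.86,3.8,0],[0,0,0,0,0,0,0],[0,0,0,0,0,0,0]]'; python3 s.py "(.558,-.091,.27)" "(.558,-.091,.062)"
```

```text
time_s: 11.65
tcp_pos: [0.5647, -0.0519, 0.2691]
eef_rot: [171.1, 89.1, 120.1]
contact_force: [0.8, -0.2, 0.3]
gripper_width: 0.0005
time_s: 11.95
tcp_pos: [0.5664, -0.0991, 0.2681]
eef_rot: [173.5, 89.1, 122.3]
contact_force: [0.2, -0.3, 0.1]
gripper_width: 0.0005
11.95 [ 0.5664 -0.0991  0.2681] F [ 0.18 -0.28  0.11] j1,j6 [   9.  -149.9] yaz 38.8
(.558,-.091,.27) shift cm [-0.17 -0.14 -1.16]
(.558,-.091,.062) shift cm [20.8  -0.04  0.33]
```

```bash
python3 -m creep '[[0,0,0,0,-0.2,-1.0,0],[0,0,0,4.5,0,0,0],[0,0,0,4.5,0,0,0],[0,0,0,4.5,0,0,0],[0,0,0,4,0,0.2,0],[0,0,0,3.1,0,0.1,0],[0,0,0,0,0,0,0],[0,0,0,0,0,0,0]]'; python3 s.py "(.5760,-.0767,.062)" "(.5866,-.0766,.062)" "(.5957,-.0740,.062)" "(.6043,-.0698,.062)" "(.6120,-.0642,.062)" "(.6186,-.0574,.062)" "(.6224,-.0520,.062)"
```

```text
time_s: 12.75
tcp_pos: [0.5592, -0.0902, 0.063]
eef_rot: [175.1, 89.1, 124.2]
contact_force: [1.2, 0.0, 0.1]
gripper_width: 0.0005
12.75 [ 0.5592 -0.0902  0.063 ] F [1.22 0.   0.13] j1,j6 [  10.1 -150.2] yaz 39.1
(.5760,-.0767,.062) shift cm [0.11 2.15 0.01]
(.5866,-.0766,.062) shift cm [-0.01  0.83  0.66]
(.5957,-.0740,.062) shift cm [-0.    0.87  0.37]
(.6043,-.0698,.062) shift cm [-0.    0.93  0.22]
(.6120,-.0642,.062) shift cm [0.   0.95 0.05]
(.6186,-.0574,.062) shift cm [ 0.    0.94 -0.11]
(.6224,-.0520,.062) shift cm [ 0.    0.64 -0.18]
```

```bash
python3 -m creep '[[0,0,0,0,0.7,0,0],[0,0,0,0,0.7,0,0],[0,0,0,0,0.4,0,0],[0,0,0,0,0.35,0,0],[0,0,0,0,0.3,0.22,0],[0,0,0,0,0.3,0.22,0],[0,0,0,0,0.3,0.22,0],[0,0,0,0,0.4,0.19,0]]'; python3 -m creep '[[0,0,0,0,0.45,0.18,0],[0,0,0,0,0.45,0.11,0],[0,0,0,0,0.46,0.11,0],[0,0,0,0,0.47,0.03,0],[0,0,0,0,0.47,0.02,0],[0,0,0,0,0.3,-0.03,0],[0,0,0,0,0,0,0]]'; python3 s.py "(.6224,-.0520,.062)"
```

```text
time_s: 13.55
tcp_pos: [0.5914, -0.0769, 0.0622]
eef_rot: [174.8, 89.1, 123.7]
contact_force: [-1.1, -3.6, 1.4]
gripper_width: 0.0005
time_s: 14.25
tcp_pos: [0.6146, -0.0627, 0.0621]
eef_rot: [171.3, 89.1, 120.2]
contact_force: [0.2, 0.3, 0.0]
gripper_width: 0.0003
14.25 [ 0.6146 -0.0627  0.0621] F [0.17 0.33 0.03] j1,j6 [  11.7 -152. ] yaz 39.0
(.6224,-.0520,.062) shift cm [ 0.02  1.28 -0.34]
```

Contact force was seen. I continue in small steps up to the stop.

```bash
python3 -m creep '[[0,0,0,0,0.3,-0.08,0],[0,0,0,0,0.3,-0.08,0],[0,0,0,0,0.25,-0.07,0]]';  python3 -m creep '[[0,0,0,0,0.1,-0.03,0]]'; python3 -m creep '[[0,0,0,0,0.1,-0.03,0]]';
python3 - <<'E'
from meas import *
p,d=r.capture('top'); W=cloud('top',d); h=cv2.cvtColor(p,cv2.COLOR_BGR2HSV); m=(h[...,0]>3)&(h[...,0]<16)&(h[...,1]>150)&(h[...,2]>80); m[:195]=0;m[225:]=0;m[:,:325]=0;m[:,365:]=0
v,u=np.nonzero(m); print(len(u), unproj('top',u.mean(),v.mean(),.07) if len(u) else '')
cv2.imwrite('pics/top3.png',cv2.resize(p[170:270,250:390],None,fx=5,fy=5,interpolation=cv2.INTER_CUBIC))
E
python3 s.py
```

```text
time_s: 14.55
tcp_pos: [0.6194, -0.056, 0.0623]
eef_rot: [172.9, 89.1, 121.8]
contact_force: [0.1, -1.1, -0.5]
gripper_width: 0.0009
time_s: 14.65
tcp_pos: [0.6201, -0.0551, 0.0623]
eef_rot: [172.1, 89.1, 121.1]
contact_force: [-1.0, -1.6, 1.2]
gripper_width: 0.0009
time_s: 14.75
tcp_pos: [0.6206, -0.0543, 0.0623]
eef_rot: [172.8, 89.1, 121.8]
contact_force: [-0.2, -1.4, 0.6]
gripper_width: 0.0008
0 
14.8 [ 0.6206 -0.0543  0.0623] F [-0.46 -1.16  0.64] j1,j6 [  12.4 -152.7] yaz 39.0
```

View pics/top3.png

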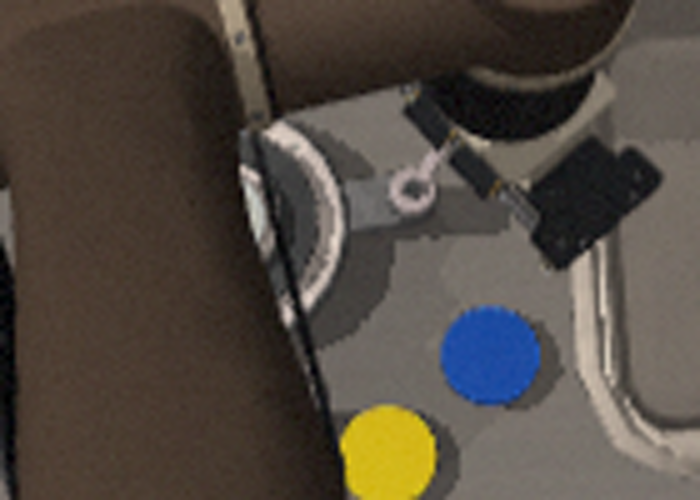

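```bash
for i in 1 2; do :; done; python3 -m creep '[[0,0,0,0,0.12,-0.04,0]]'|grep -E 'tcp|force'; python3 -m creep '[[0,0,0,0,0.12,-0.04,0]]'|grep -E 'tcp|force'; python3 -m creep '[[0,0,0,0,0.12,-0.05,0]]'|grep -E 'tcp|force'; python3 -m creep '[[0,0,0,0,0.12,-0.05,0]]'|grep -E 'tcp|force'; python3 -m creep '[[0,0,0,0,0,0,0]]'|grep -E 'tcp|force'
```

```text
tcp_pos: [0.6211, -0.0534, 0.0622]
contact_force: [-0.4, -1.7, 0.5]
tcp_pos: [0.6218, -0.0523, 0.0623]
contact_force: [-0.2, -1.0, -0.8]
tcp_pos: [0.6225, -0.0512, 0.0623]
contact_force: [0.1, -0.9, -0.2]
tcp_pos: [0.6231, -0.05, 0.0623]
contact_force: [-0.4, -1.2, 1.0]
tcp_pos: [0.6232, -0.0499, 0.0622]
contact_force: [0.1, -0.4, -0.1]
```

```bash
python3 -m creep '[[0,0,0,0,0.1,-0.04,0]]'|grep -E 'tcp|force'; python3 -m creep '[[0,0,0,0,0.1,-0.04,0]]'|grep -E 'tcp|force'; python3 -m creep '[[0,0,0,0,0.1,-0.05,0]]'|grep -E 'tcp|force';  python3 -m creep '[[0,0,0,0,0,0,0]]'|grep -E 'tcp|force'
```

```text
tcp_pos: [0.6236, -0.0491, 0.0623]
contact_force: [-0.3, -1.9, -1.0]
tcp_pos: [0.6239, -0.0484, 0.0623]
contact_force: [-0.2, -5.3, 1.1]
tcp_pos: [0.6239, -0.0481, 0.0622]
contact_force: [-3.1, -8.7, 1.6]
tcp_pos: [0.6238, -0.0482, 0.0622]
contact_force: [-1.8, -6.6, 1.8]
```

The force climbed to about 9 N with the tool no longer advancing, so this is the stop. I back off, rise and check.

```bash
python3 -m creep '[[0,0,0,0,-0.5,0,0],[0,0,0,0,-1.2,0,0],[0,0,0,0,-1.3,0,0],[0,0,0,-4,0,0,0],[0,0,0,-4.5,0,0,0],[0,0,0,-4.5,0,0,0],[0,0,0,-4.5,0,0,0],[0,0,0,-3.5,0,0,0]]'; python3 -m creep '[[0,0,0,0,2.2,-3,0],[0,0,0,0,2.2,-3,0],[0,0,0,0,2.2,-3,0],[0,0,0,0,0,0,0],[0,0,0,0,0,0,0]]'; python3 s.py
python3 - <<'E'
from meas import *
p,d=r.capture('wrist'); W=cloud('wrist',d); o=meas(p,W); cv2.imwrite('pics/w5.png',p)
b=np.array([.5836,.1084]); pv=b+.118*np.array([np.sin(np.radians(6)),-np.cos(np.radians(6))])
if 'clamp' in o: print('clamp arm az',np.degrees(np.arctan2(*(o['clamp'][:2]-pv)[::-1])))
if 'lever' in o: print('lever az',np.degrees(np.arctan2(*(o['lever'][:2]-b)[::-1])))
E
```

```text
time_s: 16.5
tcp_pos: [0.6026, -0.0693, 0.2756]
eef_rot: [162.0, 89.2, 110.9]
contact_force: [2.0, 0.9, -0.3]
gripper_width: 0.0006
time_s: 17.0
tcp_pos: [0.5971, 0.0431, 0.2738]
eef_rot: [172.4, 89.1, 121.5]
contact_force: [0.1, -0.2, -0.1]
gripper_width: 0.0003
17.0 [0.5971 0.0431 0.2738] F [ 0.07 -0.23 -0.09] j1,j6 [  22.2 -162.9] yaz 39.0
base [0.584  0.1075] 72 resid 0.0011
lever 151 [0.4748 0.1061 0.0848] px 274.0 78.0 r 0.1092 az -179.27 std [0.0038 0.0038 0.0022]
clamp 1 [ 0.6444 -0.029   0.0768] px 316.0 243.0 r 0.1492 az -66.14 std [0. 0. 0.]
clamp arm az -22.4458199658371
lever az -178.80106337283226
```

View pics/w5.png

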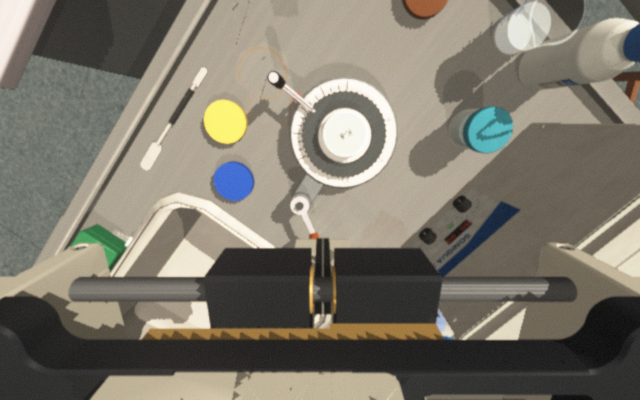

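```bash
python3 -m creep '[[0,0,0,0,-4.5,0,0],[0,0,0,0,-4.5,0,0],[0,0,0,0,-4.5,0,0],[0,0,0,0,-4,0,0],[0,0,0,0,0,0,0],[0,0,0,0,0,0,0]]'; python3 s.py
python3 - <<'E'
from meas import *
p,d=r.capture('wrist'); W=cloud('wrist',d); o=meas(p,W)
b=np.array([.5836,.1084]); pv=b+.118*np.array([np.sin(np.radians(6)),-np.cos(np.radians(6))])
if 'clamp' in o: print('clamp arm az',np.degrees(np.arctan2(*(o['clamp'][:2]-pv)[::-1])))
if 'lever' in o: print('lever az',np.degrees(np.arctan2(*(o['lever'][:2]-b)[::-1])))
t,_=r.capture('top'); t=cv2.resize(t[175:275,245:375],None,fx=3,fy=3,interpolation=cv2.INTER_CUBIC)
q=p[:300,170:570]; cv2.imwrite('pics/w6.png',np.hstack([t,q]))
E
```

```text
time_s: 17.65
tcp_pos: [0.4609, -0.0688, 0.274]
eef_rot: [166.8, 89.1, 115.6]
contact_force: [1.3, -0.9, 0.2]
gripper_width: 0.0004
17.65 [ 0.4609 -0.0688  0.274 ] F [ 1.29 -0.86  0.24] j1,j6 [  15. -156.] yaz 38.8
base [0.5836 0.1083] 71 resid 0.0018
lever 164 [0.4735 0.1059 0.0842] px 423.9 76.5 r 0.1102 az -178.74 std [0.0038 0.0038 0.0023]
clamp 115 [ 0.6433 -0.0348  0.0831] px 439.0 246.5 r 0.1551 az -67.35 std [0.004  0.0039 0.0025]
index 14 [0.5008 0.1035 0.0298] px 422.8 97.6 r 0.083 az -176.66 std [0.0014 0.0008 0.0027]
clamp arm az -28.59550207422844
lever az -178.69085089574935
```

View pics/w6.png

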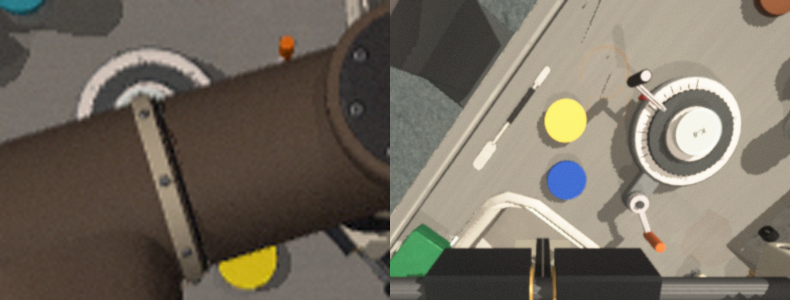

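```bash
python3 -c "
from plant import r
print(r.close_job())"
```

```text
the job is handed in; nothing more can be done
None
```

I pushed the ring's lever round to the red index in two pushes with the closed fingers. Then I pushed the clamp lever to its stop, backed off and handed the job in at about 18 s. No verdict was reported.

**Ring lever:** it started at about 141° in world azimuth. After the pushes it read 180.2° to 181.3°, depending on the camera view. The index measured 180.5° to 180.7° when it was fully visible. One later check, from a partly hidden edge, disagreed by about 1.5°. The lever was therefore off by roughly 1° at most on the main readings, against the 3.4° allowed. The red tab also showed on both sides of the bar when seen from opposite sides.

**Clamp lever:** it turned about 62° and now points at about -28.6°; I estimated the stop at -29.5°. In the last steps the force rose to about 9 N and the tool stopped advancing, which also indicates the stop.

**Forces and bystanders:** the largest force I saw was about 9 N. The dish and the other things I could see in the last pictures looked undisturbed, but I judged this by eye and did not measure it. The gripper was well clear, with its tip at z = 0.27 m, at hand-in.

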